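Snap the green circuit board onto its standoffs

ROBOT

A 6-joint arm with a two-finger parallel gripper is mounted at the origin on a cart in front of the work surface, level with it; the furniture and walls round the work are solid. World frame = base frame: x ahead of the robot, y to its left, z up, the work surface at z = 0. Lengths are in m, angles in rad, forces in N, time in s.
With the tool pointing down it reaches from about 0.275 to 0.75 m from the base axis. Payload 10.2 kg.
Tool frame: the origin (TCP) lies midway between the tips of the shut fingers; the grasp point (between the pads) lies 19 mm behind it; z points along the fingers, y is the line along which they close (so a half turn about z gives the same grasp; the last joint's range is limited). The gripper opens to 85 mm and grips with 20 to 120 N. Pads are 22 mm wide; open, the fingers measure 114 mm over their backs; the gripper's body (76 mm by 85 mm) begins 54 mm behind the grasp point. The pads swing forward as they close: fully open they stand 13 mm farther back than shut.
Start: joints at [-1.401, 0.313, 1.498, -0, 1.331, -0.223], TCP at [0.201, -0.485, 0.231] pointing down, gripper open.
Joint ranges: [-2.94, 2.94], [-0.97, 2.17], [0.19, 2.56], [-1.23, 4.37], [0.02, 3.11], [-2.88, 2.88]. Speed limits (rad/s): [2.39, 2.39, 3.01, 3.14, 3.14, 3.14].

INTERFACE

Orientations are given as a 3x3 rotation matrix whose columns are the frame's x, y, z axes.
In Python, from workcell import bot gives the robot as it stands.
- The arm moves only by the tool send_rows, never from a script. Its argument "steps" is a list of rows, each a list of 5 numbers: the finger opening in m, from 0 to 0.0854, then the shift along the tool's x, y, z in m, then the turn about the tool's z in degrees. A call has 1 to 8 rows; each row is the pose to reach, as a shift and turn from the pose commanded when the call began, along the tool's axes at that moment; what a row does not reach only later rows make up. A row lasts 1/12 s, in which the tool goes at most 41.7 mm and 7.16 degrees, less where a joint would pass 70% of its speed; a pose out of reach is approached as far as the arm can. A call with a gripper value outside its range is refused whole. The fingers move at their own pace and stop on an object; "force" is the grip in N (left out, the last holds). Time passes only in rows, so rows that repeat a pose let the fingers close. It gives the time, the measured TCP pose, the force, the opening and the grip force at its end, in the units of the state.
- bot.read_state(): the state, without advancing time (a new reading comes with each control period).
- bot.snapshot(name): name is "scene" or "top" or "wrist"; returns a dict with "pixels" (480x640x3 uint8, blue, green, red), "range_z" (480x640 float32, m along the optical axis (not along the pixel's ray), 0 where there is no reading), "mtx" (3x3 intrinsics, pixels), "origin" and "attitude" of the camera in the world. Camera axes: x right, y down, z forward; pixel columns grow to the right and rows downward; lengths in m; the calibration is good to about 2 mm. The wrist camera is an equidistant fisheye: a pixel r from the principal point sees the ray r / f radians off the axis. A picture is of the moment at which its call begins.
- bot.sign_off(): hands the job in; it is judged then, once.
The state is a dict: "clock": time; "joint_positions": joint angles; "dq": joint speeds; "effort": joint torques, N m; "tcp_pos": TCP position; "eef_rot": TCP orientation; "wrist_force": force on the tool from outside, world axes, zero at the start; "wrist_torque": the same for the moment, N m; "grip_width": opening from 0.0 (shut) to 1.0 (fully open); "gripper_force": force on a finger pad.
Only numpy, scipy, OpenCV 4.12 (cv2) and the standard library are available. Lean on these libraries where they do the work, as an engineer would, in place of code of your own. Each camera call takes 0.05 s, during which the arm holds its last target. There are 200 camera calls.

TASK

Two instrument housings stand open on the bench, each with a circuit board lying loose on top of its four snap standoffs. Press the green board down at both ends until all four standoffs have clicked through and it sits flat and fully home; press on the bare board beside the display, never on the display itself. Leave the blue board as it is, still loose on its standoffs, and move clear at the end.

Things in the scene. Friction and masses are not known exactly. Their poses are not given: they have to be found in the camera images.
- green_board: Green circuit board 140 (x) x 90 (y) x 3 mm, loose. Origin: centre of underside, z up. Corner holes (x +-60, y +-35) rest on sprung standoffs; underside now 27 to 28 mm over the bench, home at 20. White 18 mm press marks on bare board at x +-45, y 0 (within 10 mm is good). Pressed there, that end drops 7 mm, clicks at about 10 N and stops hard (go to 15 or 20 N); the other stays up. Display in the middle.
- green_display: Black display module fixed on the middle of the green board, 40 (board x) x 64 (board y) x 6 mm. Origin: centre of its underside, on the board's top face; axes as the board's. Not to be pressed.
- green_housing: Open grey housing under the green board, fixed to the bench, 160 (x) x 110 (y) mm, walls 18 mm high, clear of the board. Origin: centre of underside, on the bench; axes as the board's. Its 4 cream nylon standoffs at x +-60, y +-35 have shoulders 20 mm up, where the board comes to rest; their arrow heads, 13 mm wide, reach 3 mm above the board's top now, 11 mm when it is home.
- blue_board: Blue circuit board, otherwise the same as the green one, with its own display, loose on its own identical housing beside it; origin and axes likewise. Not to be pressed or moved.
There are look-alikes about, which are no part of the job. Of the things like the green_board, leave any that is red; of the rest the larger one is meant.

How it is judged:
At the end, for the whole second after the job is handed in: The green board is home on all four standoffs: the centre of its underside no more than 22 mm above the housing's underside (20 mm is home), it is level with the housing within 1.5 degrees, and it is at rest (z of green_board in the frame of green_housing below 0.022 m and angle between the z axis of green_board and the z axis of green_housing, either way round below 0.026 rad and linear speed of green_board below 0.02 m/s); the robot touches nothing.
It fails at once if the fingers pressed on the green board's display (more than 2 N) (contact force between the fingers and green_display above 2 N).
It fails at once if the blue board was moved by more than 4 mm or pressed down (distance of blue_board from where it was at the start of the episode above 0.004 m).
It also fails if it takes over 45 s, if anything falls off the work surface, if the arm or the gripper's body presses on something with over 40 N, if the wrist force passes 120 N, or if a joint passes its speed limit or range.

## Working session

There is one attempt and no reset: what is moved stays moved. The work goes in short steps, Python scripts to look and compute and a tool call to move; the robot and the scene stay as the last step left them, time stands still between calls to the robot, and variables do not carry over. Pictures are saved under pics/ and viewed, at most 10 in all, crops included, and the job is handed in when it is done.

Besides the shell and the picture viewer there is one more tool, called after "Emit:" as name(argument=value, ...) on one line, values as JSON. send_rows: Moves the arm, as the interface text tells. Its arguments: {"type":"object","properties":{"steps":{"type":"array"},"force":{"type":"number"}},"required":["steps"]}

```bash
mkdir -p pics
python3 - <<'E'
from workcell import bot
import cv2,numpy as np
for n in("top","scene"):
    s=bot.snapshot(n); cv2.imwrite(f"pics/{n}1.png",s["pixels"]); np.savez(f"{n}1.npz",**s)
st=bot.read_state(); print(st["tcp_pos"],st["eef_rot"],st["clock"])
E
```

```text
[ 0.20091815 -0.48480476  0.23079782] [[ 9.23835617e-01  3.82789401e-01 -1.65478520e-04]
 [ 3.82789339e-01 -9.23834989e-01  1.11131967e-03]
 [ 2.72526544e-04 -1.09002011e-03 -9.99999369e-01]] 0.1
```

View pics/top1.png

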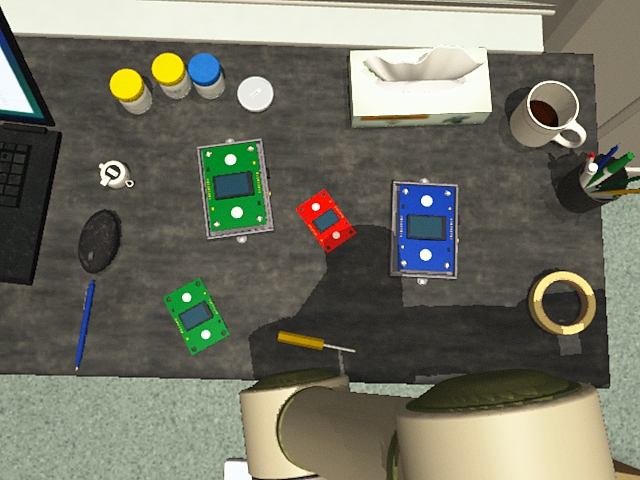

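View pics/scene1.png

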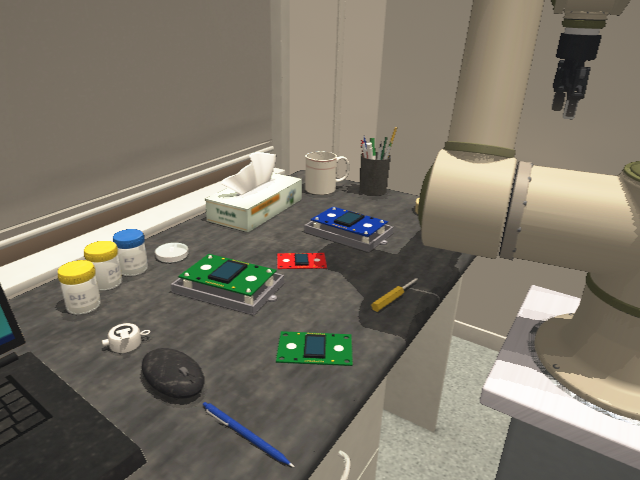

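The top view shows the candidates: green in its housing (235,186), a smaller loose green (196,316), red (326,220) and blue (426,228). I choose the larger green at (235,186), with marks at about (231,160) and (237,212). I'll check that in a crop and measure.

Run:
```python
import cv2,numpy as np
s=np.load("top1.npz");K=s["mtx"];R=s["attitude"];o=s["origin"];P=s["pixels"]
cv2.imwrite("pics/crop1.png",cv2.resize(P[130:250,180:290],None,fx=5,fy=5,interpolation=cv2.INTER_CUBIC))
def w(u,v,d=None):
    d=d or float(np.median(s["range_z"][int(v)-2:int(v)+3,int(u)-2:int(u)+3]))
    return R@(np.linalg.inv(K)@[u,v,1]*d)+o
m=(P.min(2)>190).astype(np.uint8)
n,l,st,c=cv2.connectedComponentsWithStats(m)
M=[]
for i in range(1,n):
    u,v=c[i]
    if 200<u<270 and 140<v<230 and st[i,4]>30: p=w(u,v);M.append(p);print(c[i],st[i,4],p.round(4))
d=M[0]-M[1];print("len",np.linalg.norm(d),"yaw",np.degrees(np.arctan2(d[1],d[0])))
from workcell import bot
st=bot.read_state();Rt=st["eef_rot"]
for p in M: print("tool shift to mark",(Rt.T@(p-st["tcp_pos"])).round(4))
for u,v in[(196,316),(426,228),(235,186)]:print(w(u,v).round(3))
y=Rt[:,1];print("tool y yaw",np.degrees(np.arctan2(y[1],y[0])), st["joint_positions"])
```

```text
[230.05434783 159.32608696] 92 [0.6317 0.173  0.0311]
[236.52475248 212.04950495] 101 [0.543  0.1577 0.0314]
len 0.09005628313946057 yaw 9.807359207042166
tool shift to mark [ 0.6497 -0.4426  0.2003]
tool shift to mark [ 0.5619 -0.4624  0.2001]
[0.374 0.217 0.008]
[ 0.525 -0.151  0.038]
[0.585 0.161 0.038]
tool y yaw -67.49341395565233 [-1.40139177e+00  3.13407393e-01  1.49832829e+00  2.49682531e-05
  1.33098028e+00 -2.23415266e-01]
```

View pics/crop1.png

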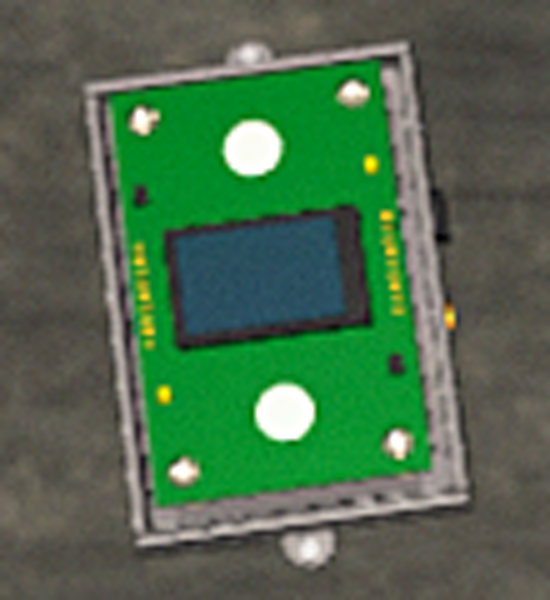

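The crop confirms the choice: a green board in the grey housing with four heads, the display in the middle, and white marks clear on both ends. Approaching with the fingers shutting.

Emit:
send_rows(steps=[[0,0.03,-0.025,0,0],[0,0.06,-0.05,0,0],[0,0.09,-0.075,0,0],[0,0.12,-0.1,0,0],[0,0.15,-0.124,0,0],[0,0.18,-0.148,0,0],[0,0.21,-0.173,0,0],[0,0.24,-0.198,0,0]])

```text
clock: 0.77
tcp_pos: [0.3472, -0.2084, 0.2312]
eef_rot: [[0.924, 0.382, -0.0], [0.382, -0.924, 0.0], [0.0, -0.0, -1.0]]
wrist_force: [0.5, -0.8, -0.0]
grip_width: -0.005
gripper_force: 0.0
```

Emit:
send_rows(steps=[[0,0.03,-0.025,0,0],[0,0.06,-0.05,0,0],[0,0.09,-0.075,0,0],[0,0.12,-0.1,0,0],[0,0.15,-0.124,0,0],[0,0.18,-0.148,0,0],[0,0.21,-0.173,0,0],[0,0.24,-0.198,0,0]])

```text
clock: 1.43
tcp_pos: [0.4932, 0.0666, 0.2311]
eef_rot: [[0.924, 0.383, -0.0], [0.383, -0.924, -0.0], [-0.0, -0.0, -1.0]]
wrist_force: [0.3, -1.2, 0.4]
grip_width: -0.002
gripper_force: 0.0
```

Emit:
send_rows(steps=[[0,0.03,-0.025,0,3],[0,0.06,-0.05,0.02,6],[0,0.082,-0.066,0.04,9],[0,0.082,-0.066,0.06,12.7],[0,0.082,-0.066,0.08,12.7],[0,0.082,-0.066,0.1,12.7],[0,0.082,-0.066,0.12,12.7],[0,0.082,-0.066,0.12,12.7]])

```text
clock: 2.1
tcp_pos: [0.5412, 0.1568, 0.1074]
eef_rot: [[0.985, 0.17, -0.007], [0.17, -0.985, -0.001], [-0.007, -0.001, -1.0]]
wrist_force: [-0.3, -0.2, -0.9]
grip_width: -0.003
gripper_force: 0.0
```

```bash
cat > h.py <<'E'
from workcell import bot
import numpy as np
A=np.array([.543,.1577,.0314]);B=np.array([.6317,.173,.0311])
def show():
    st=bot.read_state();R=st["eef_rot"];y=R[:,1]
    print(st["clock"],np.round(st["tcp_pos"],4),"yaw y",np.degrees(np.arctan2(y[1],y[0])).round(1),st["grip_width"],"F",np.round(st["wrist_force"],1))
    for n,p in(("A",A),("B",B)):print(n,(R.T@(p-st["tcp_pos"])).round(4))
E
python3 - <<'E'
from h import *
import cv2
show()
s=bot.snapshot("wrist");cv2.imwrite("pics/w1.png",s["pixels"])
E
```

```text
2.1 [0.5412 0.1568 0.1074] yaw y -80.2 -0.002760107758862691 F [-0.3 -0.2 -0.9]
A [ 0.0025 -0.0006  0.076 ]
B [ 0.0925 -0.0005  0.0756]
```

View pics/w1.png

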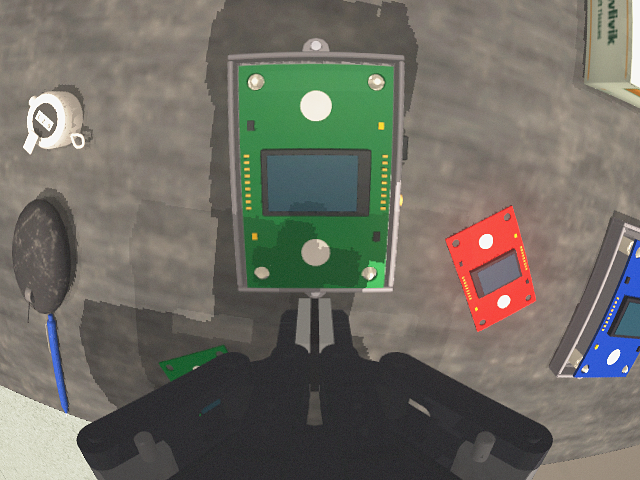

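The wrist view shows the fingers lined up with the near mark (316,252). Descending, shift z 0.076 to touch.

Emit:
send_rows(steps=[[0,0.001,0,0.02,0],[0,0.001,0,0.04,0],[0,0.001,0,0.055,0],[0,0.001,0,0.065,0],[0,0.001,0,0.07,0],[0,0.001,0,0.07,0]])

```text
clock: 2.65
tcp_pos: [0.5443, 0.1571, 0.0413]
eef_rot: [[0.985, 0.17, -0.0], [0.17, -0.985, 0.0], [-0.0, -0.0, -1.0]]
wrist_force: [-1.3, 0.4, -0.5]
grip_width: 0.001
gripper_force: 0.0
```

Emit:
send_rows(steps=[[0,0,0,0.002,0],[0,0,0,0.004,0],[0,0,0,0.006,0],[0,0,0,0.008,0],[0,0,0,0.01,0],[0,0,0,0.01,0]])

```text
clock: 3.15
tcp_pos: [0.5442, 0.1571, 0.031]
eef_rot: [[0.985, 0.17, -0.0], [0.17, -0.985, -0.0], [-0.0, -0.0, -1.0]]
wrist_force: [-0.1, -1.0, 1.0]
grip_width: 0.002
gripper_force: 0.0
```

Emit:
send_rows(steps=[[0,0,0,0.001,0],[0,0,0,0.002,0],[0,0,0,0.003,0],[0,0,0,0.004,0],[0,0,0,0.005,0],[0,0,0,0.006,0],[0,0,0,0.006,0]])

```text
clock: 3.73
tcp_pos: [0.5446, 0.1571, 0.0256]
eef_rot: [[0.985, 0.17, 0.001], [0.17, -0.985, 0.0], [0.001, 0.0, -1.0]]
wrist_force: [-0.2, -0.9, -1.1]
grip_width: 0.001
gripper_force: 0.0
```

Emit:
send_rows(steps=[[0,0,0,0.001,0],[0,0,0,0.001,0],[0,0,0,0.002,0],[0,0,0,0.002,0]])

```text
clock: 4.07
tcp_pos: [0.5446, 0.1571, 0.0244]
eef_rot: [[0.985, 0.17, 0.001], [0.17, -0.985, 0.0], [0.001, 0.0, -1.0]]
wrist_force: [-3.4, -0.8, 12.9]
grip_width: -0.003
gripper_force: 6.3
```

Emit:
send_rows(steps=[[0,0,0,0.0005,0],[0,0,0,0.0005,0],[0,0,0,0.001,0],[0,0,0,0.001,0]])

```text
clock: 4.4
tcp_pos: [0.5447, 0.1571, 0.0242]
eef_rot: [[0.985, 0.171, 0.001], [0.171, -0.985, -0.0], [0.001, 0.0, -1.0]]
wrist_force: [-7.1, -0.7, 19.8]
grip_width: 0.004
gripper_force: 10.3
```

A hard stop with 20 N: the near end is home. Lifting over the display to the far mark.

Emit:
send_rows(steps=[[0,0,0,-0.02,0],[0,0,0,-0.055,0],[0,0.03,0,-0.06,0],[0,0.06,0,-0.06,0],[0,0.089,0,-0.06,0],[0,0.089,0,-0.06,0],[0,0.089,0,-0.06,0]])

```text
clock: 4.98
tcp_pos: [0.6322, 0.1722, 0.0811]
eef_rot: [[0.985, 0.17, -0.001], [0.17, -0.985, -0.0], [-0.001, -0.0, -1.0]]
wrist_force: [-0.3, -0.1, -1.2]
grip_width: -0.004
gripper_force: 0.0
```

Run:
```python
from h import *
import cv2
show()
s=bot.snapshot("wrist");cv2.imwrite("pics/w2.png",s["pixels"])
```

```text
4.9833 [0.6322 0.1722 0.0811] yaw y -80.2 -0.004282591520650981 F [-0.3 -0.1 -1.2]
A [-0.0903 -0.0009  0.0498]
B [-0.0003 -0.0009  0.05  ]
```

View pics/w2.png

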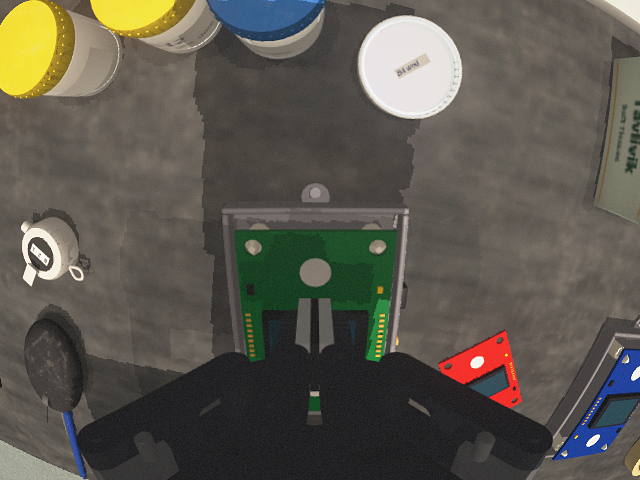

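The wrist view shows the fingers centred on the far mark (315,271), with that end still raised. Pressing there.

Emit:
send_rows(steps=[[0,0,0,0.02,0],[0,0,0,0.035,0],[0,0,0,0.043,0],[0,0,0,0.046,0],[0,0,0,0.048,0],[0,0,0,0.05,0],[0,0,0,0.051,0],[0,0,0,0.052,0]])

```text
clock: 5.7
tcp_pos: [0.6322, 0.1723, 0.0309]
eef_rot: [[0.985, 0.17, 0.001], [0.17, -0.985, 0.0], [0.001, 0.0, -1.0]]
wrist_force: [0.2, 0.3, 0.3]
grip_width: 0.002
gripper_force: 0.0
```

Emit:
send_rows(steps=[[0,0,0,0.001,0],[0,0,0,0.002,0],[0,0,0,0.003,0],[0,0,0,0.004,0],[0,0,0,0.005,0],[0,0,0,0.005,0]])

```text
clock: 6.2
tcp_pos: [0.6326, 0.1723, 0.0265]
eef_rot: [[0.985, 0.17, 0.002], [0.17, -0.985, 0.0], [0.002, 0.0, -1.0]]
wrist_force: [1.5, 0.8, 1.7]
grip_width: 0.003
gripper_force: 1.0
```

Emit:
send_rows(steps=[[0,0,0,0.001,0],[0,0,0,0.002,0],[0,0,0,0.003,0],[0,0,0,0.003,0]])

```text
clock: 6.53
tcp_pos: [0.6323, 0.1723, 0.0231]
eef_rot: [[0.985, 0.17, 0.001], [0.17, -0.985, 0.0], [0.001, 0.0, -1.0]]
wrist_force: [-1.8, -0.5, 7.2]
grip_width: -0.002
gripper_force: 3.7
```

Emit:
send_rows(steps=[[0,0,0,0.0005,0],[0,0,0,0.0005,0],[0,0,0,0.0005,0]])

```text
clock: 6.78
tcp_pos: [0.6324, 0.1723, 0.023]
eef_rot: [[0.985, 0.17, 0.001], [0.17, -0.985, 0.0], [0.001, 0.0, -1.0]]
wrist_force: [-2.4, -0.4, 9.3]
grip_width: -0.002
gripper_force: 5.3
```

Emit:
send_rows(steps=[[0,0,0,0.001,0],[0,0,0,0.001,0],[0,0,0,0.0015,0],[0,0,0,0.0015,0]])

```text
clock: 7.12
tcp_pos: [0.6324, 0.1723, 0.0229]
eef_rot: [[0.985, 0.171, 0.001], [0.171, -0.985, -0.0], [0.001, 0.0, -1.0]]
wrist_force: [-9.2, -1.6, 20.6]
grip_width: -0.001
gripper_force: 10.5
```

Hard stop at z 0.0229, which matches home. Lifting clear and checking.

Emit:
send_rows(steps=[[0,0,0,-0.02,0],[0,0,0,-0.05,0],[0,0,0,-0.09,0],[0,-0.02,0,-0.13,0],[0,-0.05,0.03,-0.15,0],[0,-0.08,0.06,-0.16,0],[0,-0.11,0.09,-0.16,0],[0,-0.13,0.12,-0.16,0]])

```text
clock: 7.78
tcp_pos: [0.5243, 0.0347, 0.1809]
eef_rot: [[0.985, 0.172, 0.001], [0.172, -0.985, -0.0], [0.001, 0.0, -1.0]]
wrist_force: [0.7, -1.3, -0.2]
grip_width: 0.001
gripper_force: 0.0
```

Emit:
send_rows(steps=[[0,-0.03,0.02,0,0],[0,-0.06,0.04,0,0],[0,-0.08,0.06,0,0],[0,-0.1,0.08,0,0],[0,-0.11,0.11,0,0],[0,-0.12,0.14,0,0],[0,-0.12,0.16,0,0],[0,-0.12,0.16,0,0]])

```text
clock: 8.45
tcp_pos: [0.435, -0.1459, 0.1801]
eef_rot: [[0.986, 0.167, 0.0], [0.167, -0.986, -0.001], [0.0, 0.001, -1.0]]
wrist_force: [-0.4, 0.2, -0.5]
grip_width: -0.001
gripper_force: 0.0
```

Run:
```python
from h import *
import cv2
show()
s=bot.snapshot("top");P=s["pixels"];K=s["mtx"];R=s["attitude"];o=s["origin"]
cv2.imwrite("pics/t2.png",cv2.resize(P[120:300,180:480],None,fx=2.6,fy=2.6,interpolation=cv2.INTER_CUBIC))
vv,uu=np.mgrid[0:480,0:640]
def pts(s):
    return (np.stack([(uu-K[0,2])/K[0,0],(vv-K[1,2])/K[1,1],np.ones_like(uu)],-1)*s["range_z"][...,None])@R.T+o
o1=np.load("top1.npz")
for n,ss in(("before",o1),("now",s)):
    X=pts(ss);H=cv2.cvtColor(ss["pixels"],cv2.COLOR_BGR2HSV)
    for c,(lo,hi),(u0,u1,v0,v1) in(("green",(45,80),(195,275,135,240)),("blue",(105,130),(390,460,180,280))):
        m=(H[...,0]>lo)&(H[...,0]<hi)&(H[...,1]>150)&(uu>u0)&(uu<u1)&(vv>v0)&(vv<v1)
        m=cv2.erode(m.astype(np.uint8),np.ones((3,3)))>0
        Q=X[m];cf=np.linalg.lstsq(np.c_[Q[:,:2]-Q[:,:2].mean(0),np.ones(len(Q))],Q[:,2],rcond=None)[0]
        print(n,c,len(Q),"slope deg",np.degrees(cf[:2]).round(2),"mean",Q.mean(0).round(4))
```

```text
8.45 [ 0.435  -0.1459  0.1801] yaw y -80.4 -0.0014837742824743306 F [-0.4  0.2 -0.5]
A [ 0.1571 -0.2815  0.1485]
B [ 0.2471 -0.2818  0.1488]
before green 2285 slope deg [-23.78 -40.18] mean [0.5847 0.1641 0.036 ]
before blue 2409 slope deg [-22.18  65.72] mean [ 0.525  -0.1509  0.0367]
now green 2200 slope deg [-18.2  -29.85] mean [0.5848 0.1642 0.0269]
now blue 941 slope deg [-1.1  95.26] mean [ 0.5504 -0.1306  0.0348]
```

View pics/t2.png

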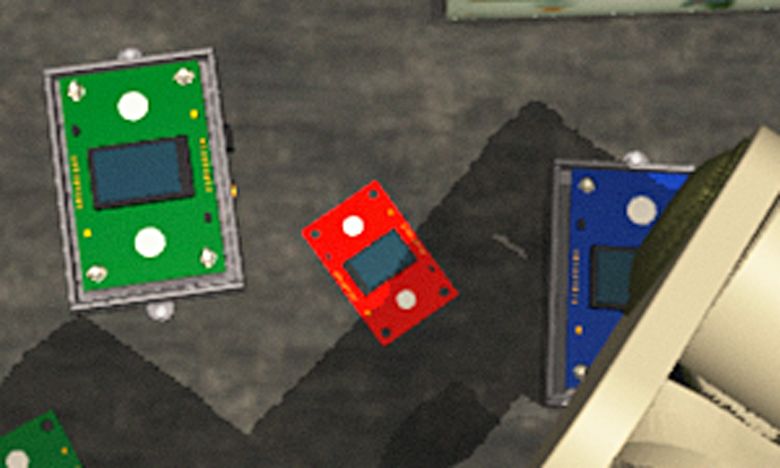

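The picture shows all four heads now standing well above the green board. The slope fit was contaminated, so I'll check medians at the marks and corners instead.

Run:
```python
from h import *
s=bot.snapshot("top");K=s["mtx"];R=s["attitude"];o=s["origin"];o1=np.load("top1.npz")
def z(s,u,v):
    d=float(np.median(s["range_z"][v-2:v+3,u-2:u+3]));return (R@(np.linalg.inv(K)@[u,v,1]*d)+o).round(4)[2]
for u,v in[(231,160),(237,212),(216,152),(240,150),(222,216),(252,210),(212,178),(260,190),(400,200)]:print(u,v,z(o1,u,v),z(s,u,v))
```

```text
231 160 0.0309 0.0231
237 212 0.031 0.0239
216 152 0.0322 0.0231
240 150 0.0309 0.0234
222 216 0.0314 0.024
252 210 0.0308 0.0238
212 178 0.0359 0.0239
260 190 0.0305 0.023
400 200 0.0301 0.031
```

The green board's top face reads 0.023–0.024 everywhere, level and home. The blue board is still at 0.031. Handing in.

```bash
python3 -c "
from workcell import bot
print(bot.sign_off())"
```

```text
the job is handed in; nothing more can be done
None
```

I pressed the green board home at both ends and handed the job in at about 8.5 s: its top face reads 23–24 mm above the bench all over (home is 23 mm), the blue board was left untouched, and the arm is clear; no verdict came back.

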